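# Release the snap tab and slide the cover off a terminal box

## Robot

A 6-joint arm with a two-finger parallel gripper is mounted at the origin on the work surface. World frame = base frame: x ahead of the robot, y to its left, z up, the work surface at z = 0. Lengths are in m, angles in rad, forces in N, time in s.
With the tool pointing down it reaches from about 0.35 to 0.85 m from the base axis. Payload 8.1 kg.
Tool frame: the origin (TCP) lies at the centre of the arm's flange, where the gripper is bolted on; the fingertips stand 186 mm ahead of it and the grasp point (between the pads) lies 167 mm ahead of it; z points along the fingers, y is the direction in which the jaws open and shut (so a half turn about z gives the same grasp; the last joint's range is limited). The gripper opens to 93 mm and grips with 3 to 60 N. Pads are 15 mm wide; open, the fingers measure 128 mm over their backs; the gripper's body (75 mm by 188 mm) begins 65 mm behind the grasp point.
Start: joints at [-1.402, 0.13, 1.488, -0, 1.523, -0.085], TCP at [0.151, -0.581, 0.405] pointing down, gripper open.
Joint ranges: [-2.96, 2.96], [-0.89, 2.26], [0.02, 2.5], [-1.34, 4.48], [0, 2.73], [-2.66, 2.66]. Speed limits (rad/s): [2.39, 2.39, 2.79, 3.14, 3.14, 3.14].

## Interface

Orientations are given as a rotation vector (axis times angle).
In Python, from plant import robot, viewer, order gives the robot as it stands.
- The arm moves only by the tool apply_moves, never from a script. Its argument "deltas" is a list of rows, each a list of 3 entries, a list of its own where there are three numbers: the finger opening in mm, from 0 to 93, then the shift along the tool's x, y, z in mm, then the turn about the tool's z in rad. In form: [[grip, [dx, dy, dz], yaw], ...]. A call has 1 to 5 rows; each row shifts and turns the commanded pose from where the row before left it, along the tool's axes as they then stand; what a row does not reach is not made up. A row lasts 1/8 s, in which the tool goes at most 62.5 mm and 10.7 degrees, less where a joint would pass 70% of its speed; a pose out of reach is approached as far as the arm can. A call is refused whole if a number of a shift passes 62.5 or a number of a turn 0.188, either way. A call with a gripper value outside its range is refused whole. The fingers move at their own pace and stop on an object; "grip_force" is the grip in N (left out, the last holds). Time passes only in rows, so rows that do not move let the fingers close. It gives the time, the measured TCP pose, the force and the opening at its end, in the units of the state.
- robot.read_state(): the state, without advancing time (a new reading comes with each control period).
- viewer.read_camera(name): name is "side" or "top"; returns the picture (384x512x3 uint8, blue, green, red); there is no depth.
- viewer.get_calibration(name): a dict with "fx", "fy", "cx", "cy" (pixels), "R" (3x3) and "t" (3): a world point X has camera coordinates R X + t. Camera axes: x right, y down, z forward; pixel columns grow to the right and rows downward; lengths in m; the calibration is good to about 2 mm. A picture is of the moment at which its call begins. get_calibration takes no time and is no camera call.
- order.close_job(): hands the job in, once; it reports no verdict.
The state is a dict: "t": time; "q": joint angles; "dq": joint speeds; "joint_torque": joint torques, N m; "tool_pos": TCP position; "orientation": TCP orientation; "force": force on the tool from outside, world axes, zero at the start; "wrist_torque": the same for the moment, N m; "opening": finger opening in m.
Only numpy, scipy, OpenCV 4.12 (cv2) and the standard library are available. Lean on these libraries where they do the work, as an engineer would, in place of code of your own. Each camera call takes 0.05 s, during which the arm holds its last target. There are 200 camera calls.

## Task

The teal terminal box on the aluminium nest is closed by a sliding cover that a steel snap tab locks. With the fingertips, press the snap tab all the way down (it stays down), then push the cover by its rib along its guides, over the tab and onto the nest's shelf, until the terminal compartment is completely uncovered, and leave it lying flat there between the guides. Only press and push: never lift or tip the cover, and leave the other parts on the bench where they stand.

Things in the scene. Friction and masses are not known exactly. Their poses are not given: they have to be found in the camera images.
- station: Fixed aluminium nest, 110 x 225 mm, carrying the teal terminal box. Origin on the table under the middle of the cover's seat; z up, +y: the way the cover slides off, x across. The cover rides on two runners (tops 50 mm above the table, 66 mm apart) between guide walls 79 mm apart. In +y order: box, snap tab, shelf with end stop.
- seat (a point): Middle of the cover's seat, 50 mm above the table, station axes. The compartment under it (ivory block, brass screws) is open from y = -45 to 36 mm. Guide walls here are 61.5 mm high with lips over the cover's long edges, 69 mm free between the lips; a rear wall 62 mm high stands behind the cover.
- shelf (a point): Where the cover's origin is when it touches the end stop: 104 mm in +y from the seat, 50 mm above the table. Guide walls along tab and shelf are 58 mm high; the shelf floor between the runners is 42 mm above the table; the end stop is 60 mm high.
- cover: Sliding cover: teal plate 76 (x) x 84 (y) x 6 mm, about 0.16 kg, with a rib across its top, 50 mm long in x, from y = 8 to 16 mm, rising 14.5 mm over the plate. Origin: centre of its underside, 50 mm above the table; axes parallel to the station's. Starts within 1 mm of the seat's middle; slides with about 2 N of friction.
- rib_back (a point): Point in the middle of the rib's rear face (the face towards the station's -y, the one to push), 7 mm above the plate's top, 63 mm above the table. Axes as the cover's.
- tab (a joint): How far the snap tab is pressed, m: 0 to 2 mm at the start (up, blocks the cover), 13 mm fully down. It moves straight down against about 4 N of friction and a little damping, has no spring and stays where it is left; below 9 mm it still blocks the cover.
- tab_top (a point): Centre of the snap tab's flat steel top, 34 mm (x) x 40 mm (y), 64 mm in the station's +y from its origin, 59 mm above the table when up, 46 mm when fully down (then 4 mm below the runners). The near edge of the tab is 2 mm from the locked cover's edge.
- bushing0: Stepped steel bushing, 34 mm wide, 56 mm high, standing on the table close beside the nest; origin under its centre. Leave alone.
- bushing1: Same kind of steel bushing, on the nest's other side. Leave alone.
- gland: Brass cable gland, 36 mm wide, 40 mm high, standing beside the nest; origin under its centre. Leave alone.
- head0: Round teal sensor head, 92 mm wide, 95 mm high, standing on the robot's left; origin under its centre. Leave alone.
- head1: Same kind of round teal sensor head, on the robot's right. Leave alone.
- screwdriver: Screwdriver with black handle lying on the table on the robot's right; origin at its middle, underneath. Leave alone.
Things that resemble listed ones, but are neither listed nor needed, are in the scene too. Of the things that look like the cover, the middle-sized one is meant.

How it is judged:
On the way, in this order (a step that is already met when the one before it is completed fails the run):
1. the snap tab is pressed down while the cover is still on its seat (value of joint tab above 0.01 m and y of cover in the frame of station below 0.006 m), for 0.1 s.
2. the cover has been pushed off its seat onto the shelf (y of cover in the frame of station above 0.079 m and z of cover in the frame of station below 0.054 m), for 0.1 s.
At the end, for the whole second after the job is handed in: The cover lies at rest on the shelf runners between the guides, flat within 0.05 rad, its origin 79 to 108 mm along the station's +y (compartment fully open), within 6 mm of its centre line and 4 mm of runner height; the tab is still down by more than 9 mm (all of step 2 and y of cover in the frame of station below 0.108 m and x of cover in the frame of station between -0.006 and 0.006 m and z of cover in the frame of station above 0.046 m and angle between cover's own z axis and vertical below 0.05 rad and linear speed of cover below 0.01 m/s and value of joint tab above 0.009 m); the robot touches nothing.
It fails at once if the cover is lifted more than 8 mm off its runners (z of cover in the frame of station above 0.058 m).
It fails at once if the cover is tipped (angle between cover's own z axis and vertical above 0.2 rad).
It fails at once if the cover is forced past the tab while that is still up (value of joint tab below 0.007 m and y of cover in the frame of station above 0.01 m).
It fails at once if another part on the bench is moved by more than 15 mm or tipped (distance of any of bushing0, bushing1, gland, head0, head1, screwdriver from where it was at the start of the episode above 0.015 m or angle between any of bushing0, bushing1, gland, head0, head1's own z axis and vertical above 0.3 rad).
It also fails if it takes over 38 s, if anything falls off the work surface, if the arm or the gripper's body presses on something with over 40 N, if the wrist force passes 120 N, or if a joint passes its speed limit or range.

## Working session

There is one attempt and no reset: what is moved stays moved. The work goes in short steps, Python scripts to look and compute and a tool call to move; the robot and the scene stay as the last step left them, time stands still between calls to the robot, and variables do not carry over. Pictures are saved under pics/ and viewed, about 8 in all and at most 12, crops included, and the job is handed in when it is done.

Besides the shell and the picture viewer there is one more tool, called as a command line: name --argument value ..., lists and objects as JSON in quotes. apply_moves: Moves the arm, as the interface text tells. Its arguments: {"type":"object","properties":{"deltas":{"type":"array"},"grip_force":{"type":"number"}},"required":["deltas"]}

```bash
mkdir -p pics
python3 - <<'E'
from plant import robot, viewer, order
import cv2
for n in("top","side"):
    cv2.imwrite(f"pics/{n}0.png",viewer.read_camera(n))
    c=viewer.get_calibration(n);print(n,c)
print(robot.read_state())
E
```

```text
top {'fx': 450.14837892958593, 'fy': 450.14837892958593, 'cx': 252.60424404340048, 'cy': 187.0424229066661, 'R': array([[-0.02811444, -0.99955301,  0.01016626],
       [-0.99015184,  0.02645177, -0.13747598],
       [ 0.13714562, -0.0139312 , -0.99045293]]), 't': array([-0.0165422 ,  0.51522216,  1.35806936])}
side {'fx': 443.0568349419801, 'fy': 443.0568349419801, 'cx': 261.0353906090528, 'cy': 196.4977601343656, 'R': array([[ 0.99305568, -0.11579838, -0.02076426],
       [-0.07596175, -0.49635896, -0.8647876 ],
       [ 0.08983448,  0.86035953, -0.50170833]]), 't': array([-0.51012849,  0.08047228,  1.25769017])}
{'t': 0.1, 'q': array([-1.40238966e+00,  1.31063781e-01,  1.48917482e+00,  1.49936200e-05,
        1.52303142e+00, -8.54195268e-02]), 'dq': array([-1.12690404e-03, -2.18358792e-03, -2.00122749e-03,  1.06612639e-03,
       -8.57026579e-05, -3.09242748e-04]), 'joint_torque': array([ 1.46306033e-03, -5.61340249e+01, -4.93097520e+01,  7.71715539e-02,
        2.91189761e-02, -5.46853084e-05]), 'tool_pos': array([ 0.15064256, -0.58055928,  0.40380272]), 'orientation': array([-3.11466296e+00, -3.97426437e-01,  8.57468232e-05]), 'force': array([-0.63580923, -0.33028   , -0.05969873]), 'wrist_torque': array([-0.03495298, -0.04259513,  0.0193254 ]), 'opening': 0.09287148830533726}
```

View pics/top0.png

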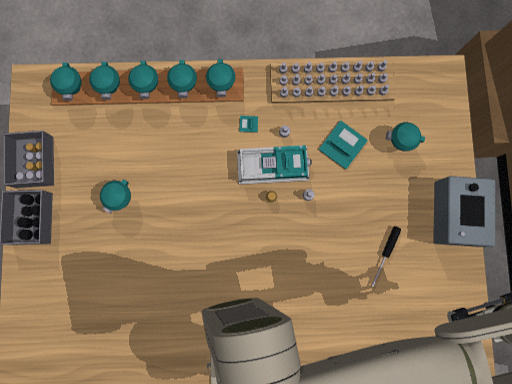

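View pics/side0.png

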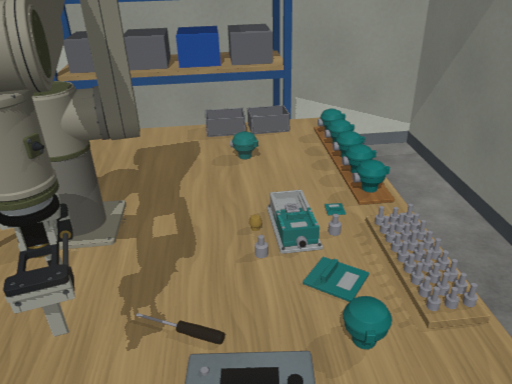

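Three things look like the cover in the top view: a small plate at (248,124), a large one at (343,145), and the middle-sized one on the nest at (292,162). I choose the one on the nest and check it in a close crop.

Run:
```python
import cv2
a=cv2.imread("pics/top0.png")[135:195,228:322]; b=cv2.imread("pics/side0.png")[180:260,250:350]
cv2.imwrite("pics/c1.png",cv2.resize(a,None,fx=8,fy=8,interpolation=cv2.INTER_CUBIC))
cv2.imwrite("pics/c2.png",cv2.resize(b,None,fx=7,fy=7,interpolation=cv2.INTER_CUBIC))
```

```text
(no output)
```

View pics/c1.png

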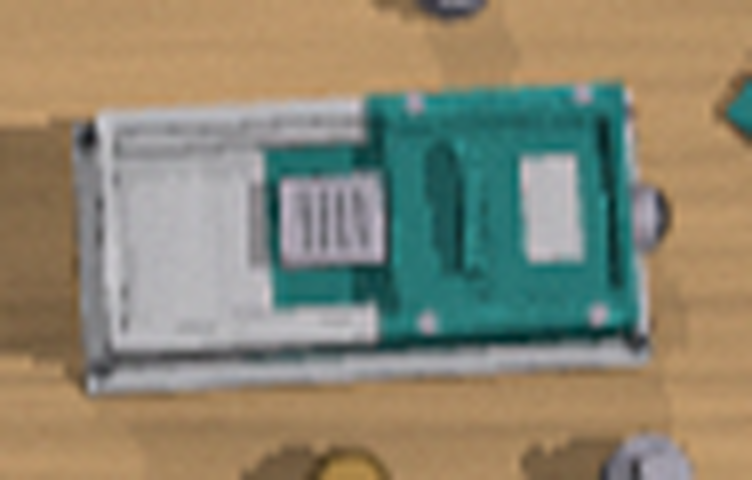

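View pics/c2.png

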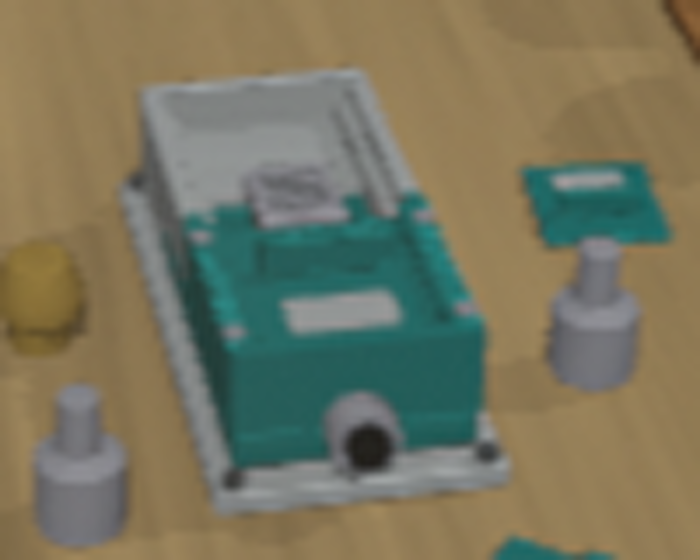

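```bash
cat > h.py <<'E'
import numpy as np
from plant import robot, viewer, order
def ray(cam,px,z):
    c=viewer.get_calibration(cam);R=c["R"];t=c["t"]
    o=-R.T@t; d=R.T@np.array([(px[0]-c["cx"])/c["fx"],(px[1]-c["cy"])/c["fy"],1])
    return o+d*(z-o[2])/d[2]
def proj(cam,X):
    c=viewer.get_calibration(cam);p=c["R"]@np.array(X)+c["t"]
    return np.array([c["fx"]*p[0]/p[2]+c["cx"],c["fy"]*p[1]/p[2]+c["cy"]])
E
python3 - <<'E'
from h import *
np.set_printoptions(precision=4,suppress=True)
T=lambda u,v,z:ray("top",(228+u/8,135+v/8),z)[:2]
S=lambda u,v,z:ray("side",(250+u/7,180+v/7),z)[:2]
def yaw(a,b): d=a-b; return np.arctan2(-d[0],d[1])
for n,a,b,z in [("base",(90,390),(648,357),.008),("wall",(100,115),(365,98),.058),("box",(367,95),(628,83),.0615),("tabU",(280,180),(382,174),.059),("tabL",(285,268),(388,263),.059)]:
    A,B=T(*a,z),T(*b,z);print(n,A,B,np.linalg.norm(A-B),yaw(A,B))
for n,a,b,z in [("sbaseL",(125,185),(218,510),.004),("swallR",(360,72),(480,325),.060)]:
    A,B=S(*a,z),S(*b,z);print(n,A,B,np.linalg.norm(A-B),yaw(A,B))
print("tab top",np.mean([T(*p,.059) for p in[(280,180),(382,174),(388,263),(285,268)]],0))
print("tab side",S(297,197,.059))
print("label? box top corners",[T(*p,.0615) for p in[(367,95),(628,83),(635,330),(378,343)]])
print("base corners",T(90,390,.008),T(648,357,.008))
print("side box rear corners",S(232,345,.062),S(483,325,.062))
E
```

```text
base [0.53   0.0108] [ 0.5374 -0.2104] 0.22138171842418022 0.03308794611691984
wall [0.6296 0.0036] [ 0.6337 -0.0987] 0.10239167350628015 0.03962276309686042
box [ 0.634  -0.0993] [ 0.6361 -0.2   ] 0.10074546448186145 0.021147874212468533
tabU [ 0.6021 -0.0648] [ 0.6034 -0.1041] 0.03929004502331203 0.03380310907466135
tabL [ 0.5677 -0.0657] [ 0.5687 -0.1052] 0.03951423735632949 0.022944069724802053
sbaseL [0.5358 0.0138] [ 0.5399 -0.2144] 0.22821883885005445 0.018250669169961115
swallR [ 0.6323 -0.003 ] [ 0.6389 -0.1925] 0.18967539652690646 0.03474923965521507
tab top [ 0.5855 -0.085 ]
tab side [ 0.5895 -0.0944]
label? box top corners [array([ 0.634 , -0.0993]), array([ 0.6361, -0.2   ]), array([ 0.5398, -0.1984]), array([ 0.5374, -0.1001])]
base corners [0.53   0.0108] [ 0.5374 -0.2104]
side box rear corners [ 0.5479 -0.195 ] [ 0.6392 -0.1956]
```

The nest's cover (top view 292,162) is the middle-sized one. The tab, steel and louvred, is at about (270,163) and the shelf is to the left, so station +y is roughly world +y. I estimate the tab at (0.587, -0.087) and the yaw at about 0.03. I'll move above the tab now.

apply_moves --deltas '[[0, [45, -31, 0], 0], [0, [45, -31, 0], 0], [0, [45, -31, 0], 0], [0, [45, -31, 0], 0], [0, [45, -31, 0], 0]]' --grip_force 30

```text
t: 0.72
tool_pos: [0.3303, -0.3727, 0.4044]
orientation: [-3.116, -0.397, 0.0]
force: [1.1, -1.3, 0.5]
opening: 0.0477
```

apply_moves --deltas '[[0, [45, -31, 0], 0], [0, [45, -31, 0], 0], [0, [45, -31, 0], 0], [0, [45, -31, 0], 0], [0, [45, -31, 0], 0]]'

```text
t: 1.35
tool_pos: [0.5092, -0.1661, 0.4044]
orientation: [-3.116, -0.398, 0.001]
force: [0.8, -1.5, -0.0]
opening: 0.0012
```

apply_moves --deltas '[[0, [45, -31, 0], 0], [0, [45, -31, 0], 0], [0, [0, 0, 0], -0.168], [0, [0, 0, 0], -0.168], [0, [0, 0, 0], -0.168]]'

```text
t: 1.98
tool_pos: [0.58, -0.0848, 0.404]
orientation: [-2.915, -1.171, 0.002]
force: [-0.2, 0.1, -0.5]
opening: 0.0009
```

apply_moves --deltas '[[0, [0, 0, 0], -0.168], [0, [0, 0, 0], -0.168], [0, [0, 0, 0], -0.168], [0, [0, 0, 0], -0.168], [0, [0, 0, 0], -0.168]]'

```text
t: 2.6
tool_pos: [0.5798, -0.0851, 0.4041]
orientation: [-2.184, -2.257, 0.001]
force: [0.3, 0.3, -0.6]
opening: 0.0001
```

apply_moves --deltas '[[0, [-1, 3, 45], 0], [0, [-1, 4, 45], 0], [0, [0, 0, 40], 0], [0, [0, 0, 8], 0], [0, [0, 0, 0], 0]]'

```text
t: 3.22
tool_pos: [0.5871, -0.0869, 0.267]
orientation: [-2.191, -2.251, 0.0]
force: [1.4, -0.3, 1.1]
opening: 0.0005
```

Run:
```python
from h import *
import cv2
s=robot.read_state();print(s["tool_pos"],s["orientation"])
a=viewer.read_camera("top")[130:200,220:325]; b=viewer.read_camera("side")[180:260,250:350]
a=cv2.resize(a,None,fx=5,fy=5,interpolation=cv2.INTER_CUBIC);b=cv2.resize(b,None,fx=7,fy=7,interpolation=cv2.INTER_CUBIC)
cv2.imwrite("pics/d2.png",b);cv2.imwrite("pics/d1.png",a)
```

```text
[ 0.58706928 -0.08694697  0.26701668] [-2.19092956e+00 -2.25086958e+00  4.12500775e-04]
```

View pics/d2.png

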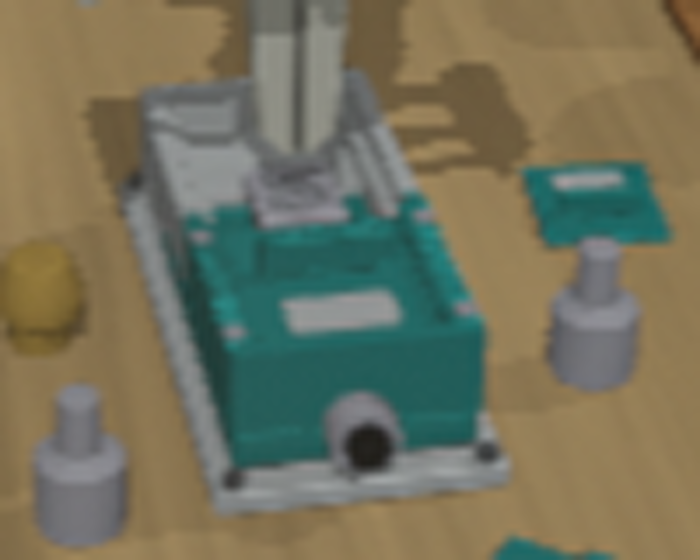

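The side view shows the closed tips at (297,155) of the crop, lined up across the tab and about 22 mm above it. Lowering them brings them to about the tab's middle. Now I press.

apply_moves --deltas '[[0, [0, 0, 12], 0], [0, [0, 0, 8], 0], [0, [0, 0, 5], 0], [0, [0, 0, 3], 0], [0, [0, 0, 3], 0]]'

```text
t: 3.95
tool_pos: [0.5869, -0.0869, 0.2357]
orientation: [-2.191, -2.251, 0.0]
force: [-2.9, 0.5, 3.7]
opening: 0.0003
```

apply_moves --deltas '[[0, [0, 0, 2], 0], [0, [0, 0, 2], 0], [0, [0, 0, 0.5], 0], [0, [0, 0, 0], 0]]'

```text
t: 4.45
tool_pos: [0.587, -0.0869, 0.2323]
orientation: [-2.191, -2.251, 0.0]
force: [-7.5, 2.1, 12.3]
opening: 0.0008
```

The force rose to 12 N at tip height 46 mm, so the tab is fully down. Next I raise the tool and move behind the rib.

apply_moves --deltas '[[0, [0, 0, -30], 0], [0, [0, 0, -30], 0], [0, [-40, 0, 0], 0], [0, [-36, 0, 0], 0], [0, [0, 0, 0], 0]]'

```text
t: 5.08
tool_pos: [0.589, -0.1651, 0.2911]
orientation: [2.194, 2.247, -0.0]
force: [0.1, 0.1, 0.0]
opening: 0.0004
```

Run:
```python
from h import *
import cv2
s=robot.read_state();print(s["tool_pos"],s["orientation"],s["force"])
a=viewer.read_camera("top")[130:200,220:325]; b=viewer.read_camera("side")[180:260,250:350]
b=cv2.resize(b,None,fx=7,fy=7,interpolation=cv2.INTER_CUBIC)
cv2.imwrite("pics/e2.png",b)
```

```text
[ 0.58902116 -0.16512727  0.29106723] [ 2.19374985e+00  2.24747059e+00 -1.71524873e-04] [0.09089767 0.05794767 0.02508116]
```

View pics/e2.png

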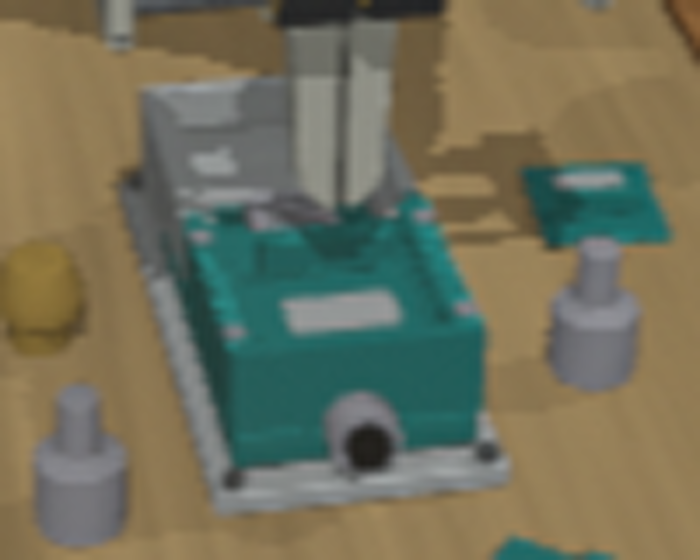

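The tips (crop 343,207) are behind the rib (about 325,255) and clear of it once lowered, offset 2 to 3 mm in +x. I lower them and begin pushing.

apply_moves --deltas '[[0, [0, -2, 25], 0], [0, [0, 0, 15], 0], [0, [0, 0, 5], 0], [0, [0, 0, 0], 0], [0, [4, 0, 0], 0]]'

```text
t: 5.8
tool_pos: [0.5874, -0.159, 0.2472]
orientation: [2.191, 2.25, 0.001]
force: [0.2, -0.2, -0.1]
opening: 0.0004
```

apply_moves --deltas '[[0, [3, 0, 0], 0], [0, [3, 0, 0], 0], [0, [3, 0, 0], 0], [0, [3, 0, 0], 0]]'

```text
t: 6.3
tool_pos: [0.5867, -0.1469, 0.2465]
orientation: [2.191, 2.251, -0.0]
force: [-0.4, -1.1, 1.3]
opening: 0.0003
```

apply_moves --deltas '[[0, [3, 0, 0], 0], [0, [4, 0, 0], 0], [0, [5, 0, 0], 0], [0, [5, 0, 0], 0], [0, [5, 0, 0], 0]]'

```text
t: 6.92
tool_pos: [0.586, -0.1246, 0.2462]
orientation: [2.191, 2.251, -0.0]
force: [-0.6, -1.3, 1.1]
opening: 0.0005
```

apply_moves --deltas '[[0, [8, 0, 0], 0], [0, [8, 0, 0], 0], [0, [8, 0, 0], 0], [0, [8, 0, 0], 0], [0, [5, 0, 0], 0]]'

```text
t: 7.55
tool_pos: [0.585, -0.0873, 0.2462]
orientation: [-2.191, -2.252, -0.0]
force: [0.4, -1.1, -0.1]
opening: 0.0006
```

Run:
```python
from h import *
import cv2
s=robot.read_state();print(s["tool_pos"],s["force"])
a=viewer.read_camera("top")[130:200,220:325]; b=viewer.read_camera("side")[180:260,250:350]
a=cv2.resize(a,(700,467),interpolation=cv2.INTER_CUBIC)
b=cv2.resize(b,None,fx=7,fy=7,interpolation=cv2.INTER_CUBIC)
cv2.imwrite("pics/f2.png",b)
cv2.imwrite("pics/f1.png",a)
```

```text
[ 0.58502233 -0.08733068  0.2462196 ] [ 0.44216393 -1.14677779 -0.09226454]
```

View pics/f2.png

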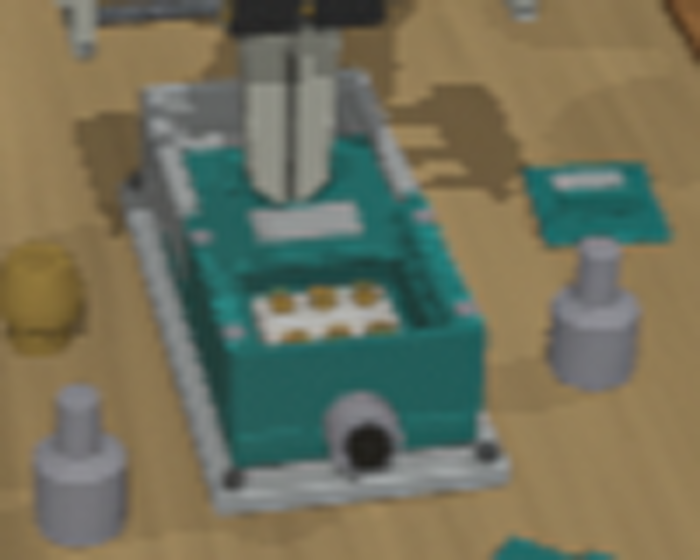

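The cover is sliding in its guides: its label moved from crop (341,312) to (307,221) and the brass screws are showing. I work out the travel.

Run:
```python
from h import *
S=lambda u,v,z:ray("side",(250+u/7,180+v/7),z)[:2]
print(S(341,312,.056),S(307,221,.056))
```

```text
[ 0.5921756  -0.17103867] [ 0.59112121 -0.10748686]
```

apply_moves --deltas '[[0, [7, 0, 0], 0], [0, [7, 0, 0], 0], [0, [7, 0, 0], 0], [0, [6, 0, 0], 0], [0, [3, 0, 0], 0]]'

```text
t: 8.28
tool_pos: [0.5842, -0.0575, 0.2462]
orientation: [-2.191, -2.252, 0.0]
force: [0.0, -0.4, -0.5]
opening: 0.0007
```

apply_moves --deltas '[[0, [2, 0, 0], 0], [0, [0, 0, 0], 0], [0, [-6, 0, 0], 0], [0, [-4, 0, 0], 0], [0, [0, 0, -20], 0]]'

```text
t: 8.9
tool_pos: [0.5836, -0.0664, 0.2651]
orientation: [-2.19, -2.248, 0.003]
force: [0.0, -0.5, 0.6]
opening: 0.0007
```

apply_moves --deltas '[[0, [0, 0, -40], 0], [0, [0, 0, -50], 0], [0, [-55, 0, -30], 0], [0, [-55, 0, 0], 0], [0, [-55, 0, 0], 0]]'

```text
t: 9.52
tool_pos: [0.589, -0.2323, 0.3892]
orientation: [2.188, 2.249, 0.002]
force: [1.1, 0.3, -0.8]
opening: 0.0002
```

Run:
```python
from h import *
import cv2
s=robot.read_state();print(s["t"],s["tool_pos"],s["force"])
a=viewer.read_camera("top")[135:195,228:322]; b=viewer.read_camera("side")[170:260,250:350]
a=cv2.resize(a,(470,300),interpolation=cv2.INTER_CUBIC)
b=cv2.resize(b,(330,297),interpolation=cv2.INTER_CUBIC);b=cv2.copyMakeBorder(b,0,3,0,0,cv2.BORDER_CONSTANT)
cv2.imwrite("pics/g.png",cv2.hconcat([a,b]))
```

```text
9.525 [ 0.58897643 -0.23230781  0.3891625 ] [ 1.10983418  0.26681684 -0.7563557 ]
```

View pics/g.png

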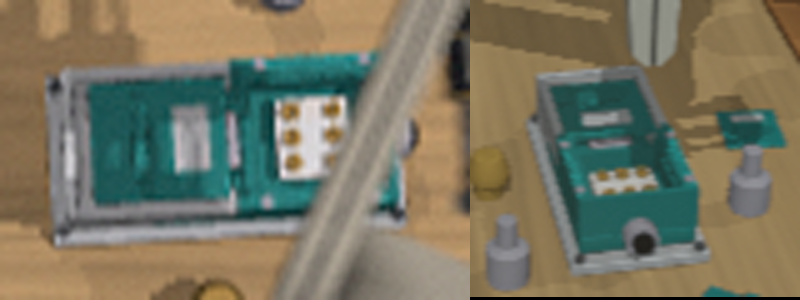

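The cover lies flat on the shelf between the guides (top label at (191,138), right edge about 228), with the compartment open. I check the travel in numbers.

Run:
```python
from h import *
T=lambda u,v,z:ray("top",(228+u,135+v),z)[:2]
print(T(191/5,138/5,.056)-T(552/8,208/8,.056), T(191/5,138/5,.056))
print(T(90/5,140/5,.056),T(229/5,137/5,.056))
print(ray("side",(250+136/3.3,170+118/3.3),.056)[:2]-np.array([.5921756,-.17103867]))
s=robot.read_state();print(s["t"],s["dq"].round(3))
```

```text
[-0.00252868  0.09497914] [ 0.58648725 -0.07429779]
[ 0.58686059 -0.01218344] [ 0.58650146 -0.09769184]
[-0.00284044  0.09418767]
9.625 [ 0.07  -0.024  0.04   0.04   0.011  0.064]
```

Both cameras give about 94–95 mm of travel, inside the 79–108 mm window. I let the arm settle and hand in.

apply_moves --deltas '[[0, [0, 0, 0], 0], [0, [0, 0, 0], 0], [0, [0, 0, 0], 0]]'

```text
t: 10.0
tool_pos: [0.5891, -0.2295, 0.3865]
orientation: [2.189, 2.253, 0.0]
force: [0.4, -0.2, -0.1]
opening: 0.0005
```

```bash
python3 -c "
from plant import robot,viewer,order
print(order.close_job())"
```

```text
the job is handed in; nothing more can be done
None
```

I pressed the snap tab down with the closed fingertips until it bottomed out: 12 N at a tip height of about 46 mm. I then pushed the cover by its rib onto the shelf and backed the arm off clear. The job was handed in at about 10 s.

- **Travel:** the last pictures put the cover 95 mm (top camera) and 94 mm (side camera) from its start, inside the 79–108 mm window. That also matches the travel worked out from the tool's position, about 93–95 mm.
- **Cover position:** it lay flat between the guides with the brass screws uncovered. Its x shift matched the nest's yaw of about 0.03 rad, so it is on the centre line to within a few mm.
- **Other parts:** the parts close to the nest looked unmoved in the side view. I did not measure any of them, and the heads and screwdriver were outside the last pictures.
- **Tab:** I did not measure its depth again after the push. The cover slid over it without extra force.
- **Disagreements:** early on, the two cameras differed by 4 mm in x and 9 mm in y on the tab's position. The side-view reading was probably pulled off by the tab's front face. There was also an unexplained 7.5 N sideways force at the bottom of the press, which was gone once I raised the tool.

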